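Spring check of the dough scale

TASK

Check the spring of the green dough scale before opening. At the end of its rocking plate where the brass bar is clamped across the upright scale (the other upright only has a round screw), press the round rubber pad down with a fingertip until that end's pointer is level with the bar, without pushing it clearly past, and keep it there for two seconds; then let go so that the plate springs back level. Do not press the other end, do not pick anything up, and leave the weight, tub, bottle and spatula standing where they are.

Things in the scene. Friction and masses are not known exactly. Their poses are not given: they have to be found in the camera images.
- dough_scale: Fixed green scale base, 170 (x) x 370 (y) x 22 mm; origin at the centre of its underside; x away from the robot at yaw 0, y to its left end, z up. A steel plate (150 x 260 x 6 mm, top 96 mm above the table) rocks about its x line, 90 mm up. At x = +20, y = +165 and -165 mm stand fixed aluminium uprights (10 x 26 mm, tops 130 mm up) with graduations on the +x face.
- plate (a joint): Tilt of the rocking plate in rad: 0 = level (rest), positive = left (+y) end down, negative = right end down, stops at +-0.35. A spring of about 6 N m/rad holds it level, and it returns by itself: pressing a pad down takes about 5 to 14 N to reach the bar.
- pad_left: Round black rubber press pad, 38 mm in diameter and 8 mm thick, fixed on the plate's left end at the corner nearer the robot: base x = -45 mm, y = +105 mm. Origin at the centre of its underside; it tips with the plate.
- pad_right: The same pad on the plate's right end: base x = -45 mm, y = -105 mm.
- pad_left_top (a point): Centre of the top of the left pad, 104 mm above the table at rest.
- pad_right_top (a point): Centre of the top of the right pad, 104 mm above the table at rest.
- pointer_left (a point): Tip of the left pointer, a black bar 6 mm wide and 8 mm high that sticks out 35 mm from the plate's left end at base x = +36 mm and passes in front (+x) of the left upright; the tip is 165 mm from the tilt line and 90 mm above the table at rest, and falls 1.57 times as far as the left pad.
- pointer_right (a point): Tip of the right pointer, the mirror image, in front of the right upright.
- tab: The mark: a plain brass bar, 64 mm long, 16 mm high, 5 mm thick, clamped level across one of the two uprights, left or right (it differs from start to start), sticking out on both sides of the upright. Origin at its centre, z up; fixed, 50 to 76 mm above the table, thus 14 to 40 mm below the resting pointer.
- lock_screw: A plain round brass screw head, 24 mm in diameter, low on the other upright (centre 42 mm above the table). Not a mark.
- weight: Bystander: loose brass weight with a small knob, 44 mm in diameter, 60 mm high, on the robot's side of the scale; origin at the centre of its underside.
- tub: Bystander: loose white open tub, 110 x 160 x 45 mm, beyond the scale; origin at the centre of its underside.
- bottle: Bystander: loose white bottle, 60 mm in diameter, 150 mm high, off the scale's left end; origin at the centre of its underside.
- spatula: Bystander: loose spatula lying off the scale's right end; origin near its middle, on the table.

How it is judged:
On the way:
1. a fingertip presses the pad on the bar's side and that pointer stays level with the bar (within 8 mm of its centre height) for 1.2 s (((horizontal distance between tab and pointer_left below 0.06 m and z of pointer_left in the frame of tab between -0.008 and 0.008 m and contact force between the fingers and pad_left above 0.5 N) or (horizontal distance between tab and pointer_right below 0.06 m and z of pointer_right in the frame of tab between -0.008 and 0.008 m and contact force between the fingers and pad_right above 0.5 N))), for 1.2 s.
At the end, for the whole second after the job is handed in: after the hold the plate is let go and rests level again (tilt within 0.02 rad, still), and the weight, tub, bottle and spatula are at rest within 20 mm of where they started (value of joint plate between -0.02 and 0.02 rad and velocity of joint plate between -0.05 and 0.05 rad/s and distance of each of weight, tub, bottle, spatula from where it was at the start of the episode below 0.02 m and linear speed of each of weight, tub, bottle, spatula below 0.02 m/s); the robot touches nothing.
It fails at once if the pointer is pushed more than 15 mm below the bar's centre height ((horizontal distance between tab and pointer_left below 0.06 m and z of pointer_left in the frame of tab below -0.015 m) or (horizontal distance between tab and pointer_right below 0.06 m and z of pointer_right in the frame of tab below -0.015 m)).
It fails at once if the other end of the plate is pressed down (more than 0.05 rad) ((horizontal distance between tab and pointer_left below 0.06 m and value of joint plate below -0.05 rad) or (horizontal distance between tab and pointer_right below 0.06 m and value of joint plate above 0.05 rad)).
It fails at once if the weight, tub, bottle or spatula is lifted, tipped or shoved (moved more than 20 mm) (distance of any of weight, tub, bottle, spatula from where it was at the start of the episode above 0.02 m or angle between any of weight, tub, bottle, spatula's own z axis and vertical above 0.35 rad).
It also fails if it takes over 38 s, if anything falls off the work surface, if the arm or the gripper's body presses on something with over 40 N, if the wrist force passes 120 N, or if a joint passes its speed limit or range.

ROBOT

A 7-joint arm with a two-finger parallel gripper is mounted at the origin on the work surface. World frame = base frame: x ahead of the robot, y to its left, z up, the work surface at z = 0. Lengths are in m, angles in rad, forces in N, time in s.
With the tool pointing down it reaches from about 0.425 to 0.95 m from the base axis. Payload 4.7 kg.
Tool frame: the origin (TCP) lies between the finger pads; the fingertips stand 25 mm ahead of it and the grasp point (between the pads) lies 6 mm ahead of it; x points along the fingers, z is the direction in which the jaws open and shut, and the axes are right-handed (so a half turn about x gives the same grasp; the last joint's range is limited). The gripper opens to 85 mm and grips with 20 to 120 N. Pads are 22 mm wide; open, the fingers measure 114 mm over their backs; the gripper's body (76 mm by 85 mm) begins 54 mm behind the grasp point. The pads swing forward as they close: fully open they stand 13 mm farther back than shut.
Start: joints at [-1.207, 0.469, -0.049, 1.532, 0.024, 1.141, -0.082], TCP at [0.258, 0.624, 0.256] pointing down, gripper open.
Joint ranges: [-2.59, 2.59], [-0.33, 1.99], [-1.39, 1.29], [0.1, 2.45], [-1.04, 4.18], [0.21, 1.99], [-2.66, 2.66]. Speed limits (rad/s): [2.57, 2.57, 3.14, 3.14, 3.14, 3.14, 3.14].

INTERFACE

Orientations are given as a 3x3 rotation matrix whose columns are the frame's x, y, z axes.
In Python, from rig import * gives the robot as it stands. Calls block until the motion is done:
- movep(position, orientation): joint-space move of the TCP to a pose.
- move_l(position, attitude=None, feed=0.15, until_force=None): straight line of the TCP; attitude=None keeps the orientation; feed is the mean speed in m/s. With until_force (N) it stops when the force on the tool has changed by that much, and returns True; else False.
- move_joints(angles): joint-space move.
- command_gripper(opening, newtons=None): finger opening in m; newtons is the grip in N (None keeps the last); returns when the fingers have stopped.
- sleep(seconds).
- inverse_kinematics(position, orientation): joint angles nearest the present ones, or None.
- sense(): the state.
- camera(name): name is "side" or "top" or "wrist"; returns (picture, depth): 384x512x3 uint8, red, green, blue; 384x512 float32, m along the optical axis (not along the pixel's ray), 0 where there is no reading.
- camera_params(name): a dict with "K" (3x3 intrinsics, pixels), "position" and "rotation" of the camera in the world; the wrist camera has in their place "tool_from_camera" (4x4, takes a point from camera to tool coordinates, whose origin is the TCP and whose axes are the tool frame's). Camera axes: x right, y down, z forward; pixel columns grow to the right and rows downward; lengths in m; the calibration is good to about 2 mm. The wrist camera is an equidistant fisheye: a pixel r from the principal point sees the ray r / f radians off the axis. A picture is of the moment at which its call begins: read the wrist's pose just before it. camera_params takes no time and is no camera call.
A pose or a line that the arm cannot do raises Unreachable and nothing moves.
- finish_job(): hands the job in, once; it reports no verdict.
The state is a dict: "time_s": time; "joint_pos": joint angles; "qd": joint speeds; "joint_efforts": joint torques, N m; "position": TCP position; "tcp_rot": TCP orientation; "wrist_force": force on the tool from outside, world axes, zero at the start; "ft_torque": the same for the moment, N m; "finger_gap": finger opening in m.
Only numpy, scipy, OpenCV 4.12 (cv2) and the standard library are available. Lean on these libraries where they do the work, as an engineer would, in place of code of your own. Each camera call takes 0.05 s, during which the arm holds its last target.

## Working session

There is one attempt and no reset: what is moved stays moved. The work goes in short steps, each a Python script; the robot and the scene stay as the last script left them, time stands still between calls to the robot, and variables do not carry over. Pictures are saved under pics/ and viewed, and the job is handed in when it is done.

```bash
mkdir -p pics; ls; python3 - <<'E'
from rig import *
import cv2,numpy as np
s=sense();print(s["time_s"],s["position"],s["wrist_force"],s["finger_gap"]);print(np.round(s["tcp_rot"],3))
for n in("top","side"):
    p,d=camera(n);cv2.imwrite(f"pics/{n}0.png",cv2.cvtColor(p,cv2.COLOR_RGB2BGR));np.savez(f"{n}0.npz",p=p,d=d)
    print(n,camera_params(n))
print(camera_params("wrist"))
E
```

```text
pics
0.0 [0.25814893 0.6230865  0.25523489] [ 0.87579657 -0.40091275  0.10933045] 0.08533391575186638
[[-0.001 -0.924  0.383]
 [-0.002  0.383  0.924]
 [-1.    -0.    -0.002]]
top {'K': array([[442.71147709,   0.        , 262.30850001],
       [  0.        , 442.71147709, 191.54335137],
       [  0.        ,   0.        ,   1.        ]]), 'position': array([0.45868969, 0.0700258 , 1.31616356]), 'rotation': array([[ 0.0285693 , -0.99422546,  0.10343853],
       [-0.99957619, -0.02783682,  0.0085183 ],
       [-0.00558971, -0.10363806, -0.99459937]])}
side {'K': array([[385.1712595 ,   0.        , 249.8698714 ],
       [  0.        , 385.1712595 , 193.50712888],
       [  0.        ,   0.        ,   1.        ]]), 'position': array([ 0.13717747, -0.409912  ,  0.77423803]), 'rotation': array([[ 0.70857346, -0.50911611,  0.48859435],
       [-0.70548514, -0.49675778,  0.50549226],
       [-0.0146412 , -0.70287445, -0.71116323]])}
{'K': array([[297.31863964,   0.        , 255.7656335 ],
       [  0.        , 297.31863964, 191.94293959],
       [  0.        ,   0.        ,   1.        ]]), 'tool_from_camera': array([[ 4.22242231e-04, -2.94849492e-01,  9.55543614e-01,
        -1.18979269e-01],
       [ 4.97343840e-04, -9.55543520e-01, -2.94849682e-01,
         7.56142621e-02],
       [ 9.99999787e-01,  5.99731718e-04, -2.56829249e-04,
        -4.07095293e-05],
       [ 0.00000000e+00,  0.00000000e+00,  0.00000000e+00,
         1.00000000e+00]])}
```

View pics/top0.png

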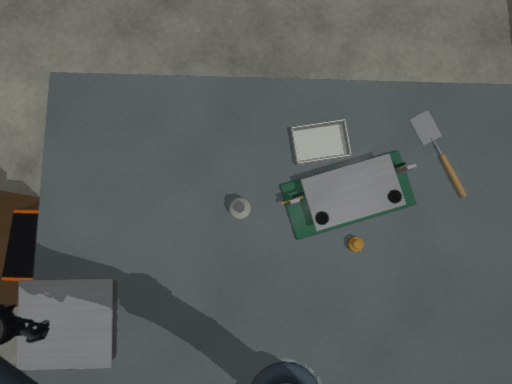

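View pics/side0.png

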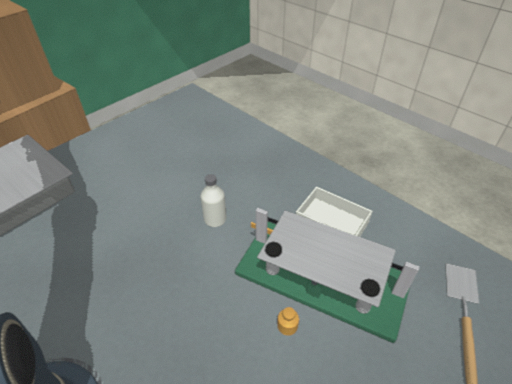

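The top view shows the pads at about (322,218) and (395,196), with brass near the left upright at (283,203). The side view shows brass at about (255,227), also at the left upright. Next I'll measure the pads and zoom in on the brass.

```bash
cat > h.py <<'E'
import numpy as np,cv2
from rig import *
def ray(n,uv):
    c=camera_params(n);K=c["K"];uv=np.atleast_2d(uv).astype(float)
    d=np.c_[(uv[:,0]-K[0,2])/K[0,0],(uv[:,1]-K[1,2])/K[1,1],np.ones(len(uv))]@np.array(c["rotation"]).T
    return np.array(c["position"]),d
def onz(n,uv,z):
    o,d=ray(n,uv);return o+d*((z-o[2])/d[:,2])[:,None]
def proj(n,P):
    c=camera_params(n);q=(np.atleast_2d(P)-c["position"])@np.array(c["rotation"]);k=q@c["K"].T;return k[:,:2]/k[:,2:]
def blobs(m,a=5):
    n,l,s,c=cv2.connectedComponentsWithStats(m.astype(np.uint8));return [(s[i].tolist(),c[i].round(2).tolist()) for i in range(1,n) if s[i,4]>=a]
E
python3 - <<'E'
from h import *
for n,box in(("top",(270,140,430,260)),("side",(230,180,430,345))):
    p=np.load(f"{n}0.npz")["p"];x0,y0,x1,y1=box
    m=np.zeros(p.shape[:2],bool);m[y0:y1,x0:x1]=True
    hsv=cv2.cvtColor(p,cv2.COLOR_RGB2HSV)
    dark=(p.max(2)<40)&m
    br=(hsv[...,0]>8)&(hsv[...,0]<30)&(hsv[...,1]>120)&(hsv[...,2]>80)&m
    for b in blobs(dark,15): print(n,"dark",b,onz(n,b[1],.104).round(4))
    for b in blobs(br,2): print(n,"brass",b)
    c=cv2.resize(p[y0:y1,x0:x1],None,fx=4.0 if n=="top" else 3.5,fy=4.0 if n=="top" else 3.5,interpolation=cv2.INTER_CUBIC)
    cv2.imwrite(f"pics/{n}0z.png",c[:,:800,::-1])
E
```

```text
top dark ([395, 163, 10, 4, 18], [399.33, 164.44]) [[ 0.6707 -0.2963  0.104 ]]
top dark ([388, 191, 13, 12, 121], [394.28, 196.19]) [[ 0.5821 -0.2821  0.104 ]]
top dark ([293, 193, 11, 4, 17], [297.82, 194.41]) [[ 0.5796 -0.0174  0.104 ]]
top dark ([316, 212, 12, 12, 115], [321.55, 217.62]) [[ 0.5176 -0.0836  0.104 ]]
top brass ([398, 167, 5, 3, 6], [399.67, 167.83])
top brass ([299, 197, 4, 2, 6], [300.5, 197.33])
top brass ([282, 201, 7, 3, 12], [285.0, 201.92])
top brass ([348, 237, 16, 15, 183], [355.28, 243.93])
side dark ([269, 219, 8, 4, 16], [272.19, 220.31]) [[ 0.5725 -0.0311  0.104 ]]
side dark ([269, 243, 12, 13, 36], [275.89, 250.42]) [[ 0.516  -0.0942  0.104 ]]
side dark ([393, 264, 9, 6, 21], [397.0, 266.57]) [[ 0.6597 -0.2981  0.104 ]]
side dark ([362, 280, 17, 16, 59], [370.95, 288.44]) [[ 0.5789 -0.2883  0.104 ]]
side brass ([251, 223, 4, 5, 14], [252.86, 224.86])
side brass ([268, 228, 4, 6, 17], [269.12, 230.65])
side brass ([278, 308, 21, 27, 446], [287.65, 321.09])
```

View pics/top0z.png

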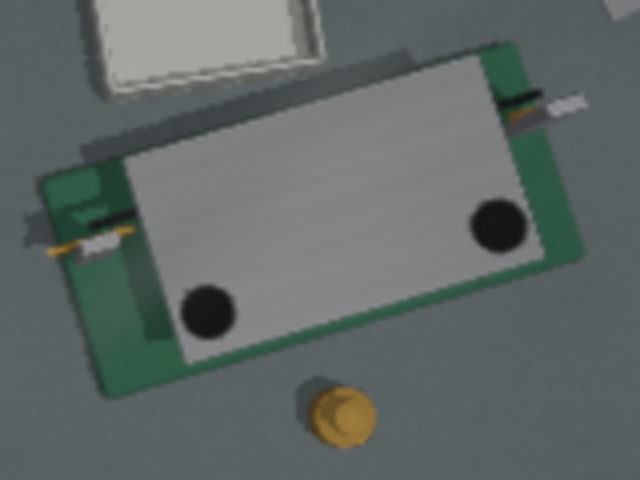

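View pics/side0z.png

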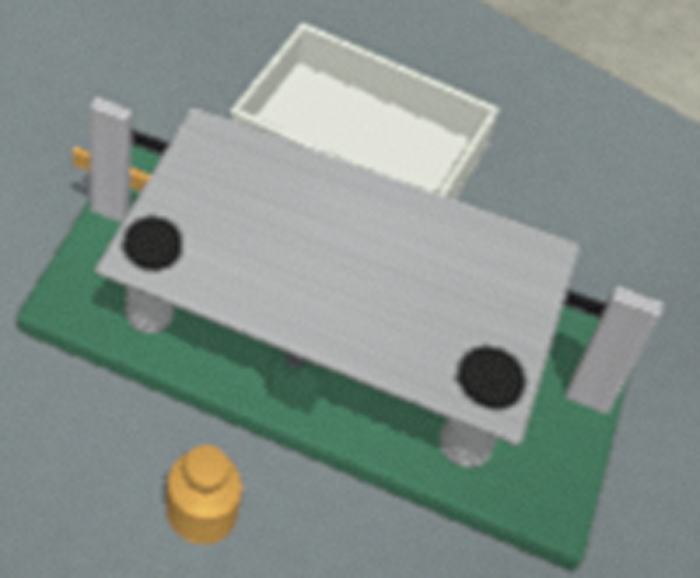

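The bar sticks out on both sides of the left upright, and the right upright has the half-hidden round screw. So the left pad is the target. The pad spacing measures 0.2087 m against the 0.210 m given. Next I'll measure the bar height, coarsely from the two fixed views and then with the wrist camera.

```bash
cat >> h.py <<'E'
PL=np.array([.5176,-.0836]);PR=np.array([.5821,-.2821])
yh=(PL-PR)/np.linalg.norm(PL-PR);xh=np.array([yh[1],-yh[0]]);O=(PL+PR)/2+.045*xh
def b2w(x,y,z): return np.r_[O+x*xh+y*yh,z]
def w2b(P): P=np.atleast_2d(P);return np.c_[(P[:,:2]-O)@xh,(P[:,:2]-O)@yh,P[:,2]]
def att(tilt,ydir=None):
    X=np.r_[xh,0] if ydir is None else ydir;Z=np.array([0,0,1.])
    tx=-np.sin(tilt)*X-np.cos(tilt)*Z; ty=np.cos(tilt)*X-np.sin(tilt)*Z
    return np.c_[tx,ty,np.cross(tx,ty)]
def onbx(n,uv,bx):
    o,d=ray(n,uv);t=(bx-(o[:2]-O)@xh)/(d[:,:2]@xh);return o+d*t[:,None]
E
python3 - <<'E'
from h import *
print("O",O,"yaw",np.arctan2(xh[1],xh[0]))
for n,uv in(("side",[[251,224],[252.9,224.9],[269.1,230.6]]),("top",[[282.5,203],[285,201.9],[300.5,197.3]])):
    print(n,w2b(onbx(n,uv,.0275)).round(4).tolist())
for n in("top","side"):
    print(n,proj(n,[b2w(.036,.165,.09),b2w(.02,.165,.13),b2w(.036,-.165,.09),b2w(-.085,.185,.022)]).round(1).tolist())
p=np.load("top0.npz")["p"]
bt=b2w(.0275,.165,.063)
for t in (0,15,25,35,45):
  a=np.radians(t);R=att(a)
  cam=bt+.3*np.r_[np.sin(a+.3)*xh,np.cos(a+.3)]
  tcp=cam-R@np.array([-.119,.0756,0])
  for s in(1,-1):
    R2=R if s==1 else None
  q=inverse_kinematics(tcp,R);print(t,tcp.round(3),None if q is None else np.round(q,2))
E
```

```text
O [ 0.59264733 -0.16894356] yaw 0.31417494174544675
side [[0.0275, 0.1944, 0.0565], [0.0275, 0.1893, 0.0558], [0.0275, 0.1459, 0.0577]]
top [[0.0275, 0.1916, 0.0422], [0.0275, 0.1848, 0.058], [0.0275, 0.1388, 0.0601]]
top [[291.5, 196.0], [294.1, 200.3], [404.4, 162.9], [295.5, 240.0]]
side [[263.6, 216.6], [260.7, 209.7], [407.0, 269.9], [232.7, 268.6]]
0 [0.58  0.001 0.231] [-0.59  0.39  0.67  1.82 -0.28  1.02 -1.06]
15 [0.621 0.014 0.222] [-0.55  0.6   0.67  1.57 -0.27  1.34 -1.08]
25 [0.646 0.022 0.209] [-0.52  0.75  0.69  1.4  -0.27  1.55 -1.08]
35 [0.669 0.029 0.193] [-0.5   0.9   0.7   1.22 -0.28  1.75 -1.08]
45 [0.689 0.036 0.172] [-0.46  1.05  0.71  1.05 -0.27  1.94 -1.07]
```

The fixed views put the bar centre at about 56–58 mm, which is within the 50–76 mm range. Next is a tilted wrist view of the bar's +x face.

```bash
python3 - <<'E'
from h import *
bt=b2w(.0275,.165,.058);a=np.radians(35);R=att(a)
cam=bt+.3*np.r_[np.sin(a+.3)*xh,np.cos(a+.3)]
tcp=cam-R@np.array([-.119,.0756,0])
command_gripper(0.0,20)
movep(tcp+[0,0,.13],att(0)); movep(tcp,R)
s=sense();print(s["time_s"],s["position"],s["finger_gap"],s["wrist_force"])
p,d=camera("wrist");np.savez("w1.npz",p=p,d=d,pos=s["position"],R=s["tcp_rot"])
cv2.imwrite("pics/w1.png",p[:,:,::-1])
E
```

```text
4.0167 [0.66967759 0.02913735 0.18785735] -2.8378757368508242e-05 [0.49167122 0.12609357 1.22507187]
```

View pics/w1.png

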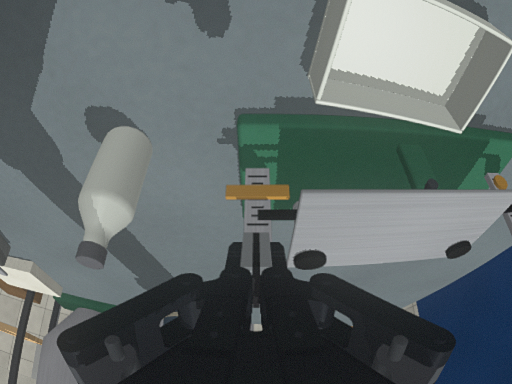

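The wrist view shows the brass bar across the left upright, centred at about (257,191). The black pointer tip is at about (258,214), and the round screw on the far upright is at about (501,183). I'll compute heights from the fisheye rays, with the pointer (known 90 mm) as a check.

```bash
cat >> h.py <<'E'
def wray(uv,pos,R):
    c=camera_params("wrist");K=c["K"];T=np.array(c["tool_from_camera"]);uv=np.atleast_2d(uv).astype(float)
    v=(uv-[K[0,2],K[1,2]])/[K[0,0],K[1,1]];r=np.linalg.norm(v,axis=1,keepdims=True)
    dc=np.c_[v/np.maximum(r,1e-9)*np.sin(r),np.cos(r)]
    return pos+R@T[:3,3],dc@T[:3,:3].T@R.T
def wonbx(uv,bx,pos,R):
    o,d=wray(uv,pos,R);t=(bx-(o[:2]-O)@xh)/(d[:,:2]@xh);return o+d*t[:,None]
def wonz(uv,z,pos,R):
    o,d=wray(uv,pos,R);return o+d*((z-o[2])/d[:,2])[:,None]
E
python3 - <<'E'
from h import *
f=np.load("w1.npz");p,d,pos,R=f["p"],f["d"],f["pos"],f["R"]
hsv=cv2.cvtColor(p,cv2.COLOR_RGB2HSV)
br=(hsv[...,0]>8)&(hsv[...,0]<30)&(hsv[...,1]>120)&(hsv[...,2]>60);br[240:]=0
for b in blobs(br,10): print("brass",b)
print("bar column rows",[(c,np.where(br[150:230,c])[0]+150) for c in(235,275)])
for c in(235,275):
    print(c,hsv[180:204,c].tolist())
u=258
print("pointer col 280",[p[r,280].max() for r in range(203,228)])
for nm,uv,bx in(("bar img-top edge",[[235,184.5],[275,184.5]],.03),("bar img-bot",[[235,199.5],[275,199.5]],.03),("ends",[[225.5,192],[289.5,192]],.03),("ptr top/bot",[[280,209],[280,214],[280,219.5],[258,214.5]],.039),("upr top",[[257,235]],.025)):
    print(nm,w2b(wonbx(uv,bx,pos,R)).round(4).tolist())
print("pad",w2b(wonz([[310,259],[458,249]],.104,pos,R)).round(4).tolist())
# depth check
o,dd=wray([[257,191]],pos,R)
T=np.array(camera_params("wrist")["tool_from_camera"]);ax=R@T[:3,2]
print("depth pt",w2b(o+dd*(d[191,240]/(dd@ax))[:,None]).round(4))
E
```

```text
brass ([493, 175, 14, 14, 136], [499.87, 181.98])
brass ([226, 185, 64, 15, 860], [258.13, 191.9])
bar column rows [(235, array([186, 187, 188, 189, 190, 191, 192, 193, 194, 195, 196, 197, 198])), (275, array([185, 186, 187, 188, 189, 190, 191, 192, 193, 194, 195, 196, 197,
       198, 199]))]
235 [[98, 24, 125], [95, 24, 126], [95, 24, 129], [99, 31, 130], [30, 13, 118], [19, 105, 129], [19, 148, 138], [19, 141, 139], [18, 144, 135], [19, 143, 134], [19, 143, 136], [19, 143, 136], [18, 139, 136], [18, 142, 135], [19, 143, 137], [19, 140, 133], [18, 145, 151], [18, 152, 179], [18, 155, 188], [19, 95, 147], [93, 21, 123], [96, 29, 131], [94, 28, 128], [96, 28, 129]]
275 [[76, 110, 102], [76, 103, 104], [76, 115, 115], [75, 109, 101], [36, 79, 94], [20, 137, 127], [19, 154, 134], [18, 148, 133], [18, 144, 135], [19, 152, 134], [18, 146, 136], [18, 145, 135], [19, 154, 136], [19, 143, 134], [18, 145, 135], [19, 147, 134], [19, 160, 159], [19, 156, 189], [18, 158, 192], [20, 130, 135], [69, 78, 75], [75, 104, 81], [75, 98, 86], [76, 96, 77]]
pointer col 280 [np.uint8(76), np.uint8(81), np.uint8(80), np.uint8(77), np.uint8(78), np.uint8(82), np.uint8(60), np.uint8(39), np.uint8(41), np.uint8(39), np.uint8(44), np.uint8(42), np.uint8(40), np.uint8(43), np.uint8(46), np.uint8(42), np.uint8(50), np.uint8(106), np.uint8(127), np.uint8(130), np.uint8(129), np.uint8(127), np.uint8(126), np.uint8(127), np.uint8(128)]
bar img-top edge [[0.03, 0.1854, 0.0518], [0.03, 0.1448, 0.0518]]
bar img-bot [[0.03, 0.1846, 0.0707], [0.03, 0.1455, 0.0707]]
ends [[0.03, 0.1945, 0.0614], [0.03, 0.1306, 0.0614]]
ptr top/bot [[0.039, 0.1421, 0.0881], [0.039, 0.1424, 0.0936], [0.039, 0.1426, 0.0995], [0.039, 0.1623, 0.0941]]
upr top [[0.025, 0.1632, 0.1075]]
pad [[-0.0373, 0.1037, 0.104], [-0.0374, -0.1013, 0.104]]
depth pt [[0.0303 0.1631 0.0604]]
```

The bar's lower edge comes out at about 52 mm and its upper front edge at about 66 mm. The pointer underside reads 88 mm against a known 86 mm, a +2 mm bias. So the bar centre is about 58 mm, which agrees with the side view's 56–58 mm. The pointer must fall about 32 mm (roughly 20 mm at the pad). I'll press to a bit less than that first and then look.

```bash
python3 - <<'E'
from h import *
R=att(0)
P=np.r_[PL,.104]
movep(b2w(-.045,.105,.26),R); 
move_l(np.r_[PL,.145],feed=.12); sleep(.2)
s=sense();print(s["time_s"],s["position"],s["wrist_force"])
f0=s["wrist_force"][2]
r=move_l(np.r_[PL,.115],feed=.03,until_force=1.5); sleep(.3)
s=sense();print(r,s["time_s"],s["position"],s["wrist_force"],s["wrist_force"][2]-f0)
p,d=camera("wrist");cv2.imwrite("pics/w2.png",p[:,:,::-1])
p,d=camera("side");cv2.imwrite("pics/s2.png",cv2.resize(p[180:345,230:430,::-1],None,fx=3.5,fy=3.5,interpolation=cv2.INTER_CUBIC))
E
```

```text
6.1917 [ 0.51799726 -0.08360992  0.14563915] [-0.86307204 -0.15458215 -0.6171792 ]
True 7.125 [ 0.51713408 -0.08340119  0.12765872] [ 0.31557062 -1.33918196  1.19456064] 1.8117398359440107
```

View pics/w2.png

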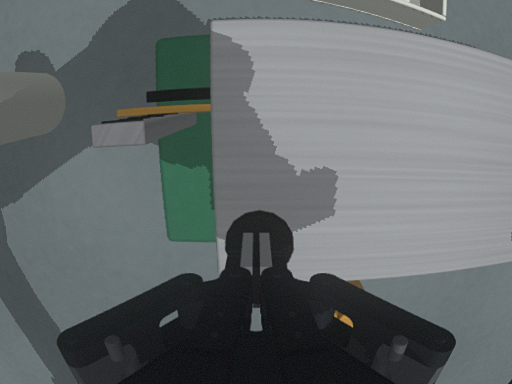

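View pics/s2.png

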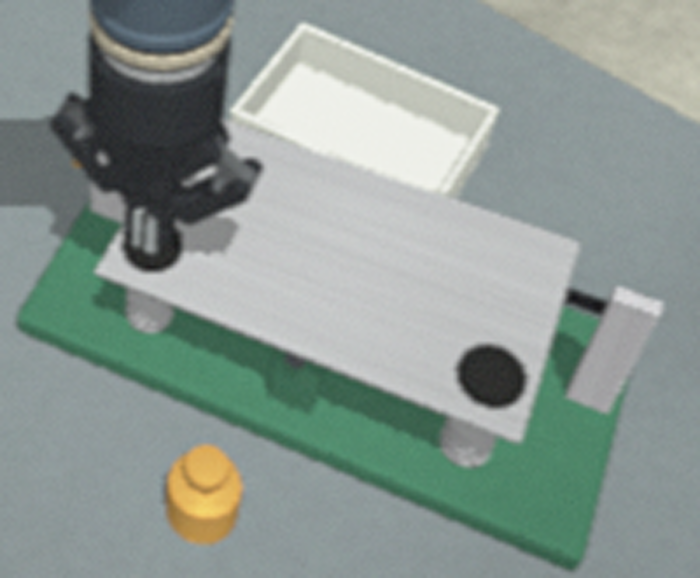

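The fingertips are centred on the left pad (side zoom at about (150,245)). Contact was at TCP z 0.1277, consistent with the expected 0.129. I'll go most of the way down now and check.

```bash
python3 - <<'E'
from h import *
move_l(np.r_[PL,.114],feed=.03); sleep(.4)
s=sense();print(s["time_s"],s["position"],s["wrist_force"])
p,d=camera("wrist");np.savez("w3.npz",p=p,d=d,pos=s["position"],R=s["tcp_rot"]);cv2.imwrite("pics/w3.png",p[:,:,::-1])
p,d=camera("side");np.savez("s3.npz",p=p,d=d);cv2.imwrite("pics/s3.png",cv2.resize(p[180:345,230:430,::-1],None,fx=3.5,fy=3.5,interpolation=cv2.INTER_CUBIC))
for th in(.12,.14,.16,.18,.2): print(th,proj("side",[b2w(.039,-.165*np.cos(th)+.003*np.sin(th),.09+.165*np.sin(th)),b2w(-.075,-.13*np.cos(th),.093+.13*np.sin(th))]).round(1).tolist())
E
```

```text
8.2333 [ 0.51707717 -0.082816    0.11417146] [-3.97832484  2.39145273  8.63770552]
0.12 [[409.2, 263.0], [378.4, 301.8]]
0.14 [[409.4, 262.0], [378.5, 301.0]]
0.16 [[409.6, 261.0], [378.6, 300.2]]
0.18 [[409.7, 260.0], [378.7, 299.4]]
0.2 [[409.8, 258.9], [378.7, 298.7]]
```

View pics/w3.png

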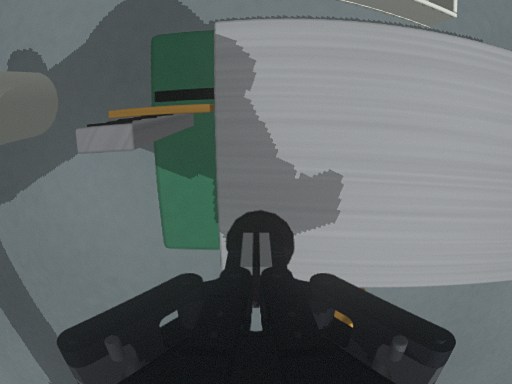

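View pics/s3.png

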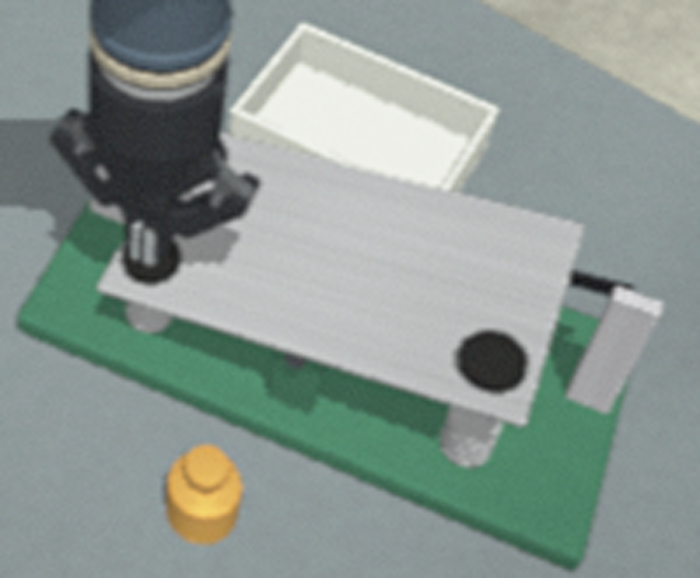

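The plate is tilting and the pointer, at (185,95) in the wrist view, is going down. I'll get the tilt by fitting a plane to the side-camera depth on the steel plate, using the rest image as zero. I'll also get the pointer and bar heights from wrist depth.

```bash
cat >> h.py <<'E'
def tilt(d,poly=((300,222),(385,248),(362,268),(300,250))):
    m=np.zeros(d.shape,np.uint8);cv2.fillPoly(m,[np.array(poly,np.int32)],1);v,u=np.where((m>0)&(d>0))
    o,r=ray("side",np.c_[u,v]);P=w2b(o+r*d[v,u][:,None])
    A=np.c_[P[:,0],P[:,1],np.ones(len(P))];c,*_=np.linalg.lstsq(A,P[:,2],rcond=None)
    res=P[:,2]-A@c;k=abs(res)<.006;c,*_=np.linalg.lstsq(A[k],P[k,2],rcond=None)
    return c.round(4),k.mean().round(2),res[k].std().round(4)
E
python3 - <<'E'
from h import *
for n in("side0","s3"):
    print(n,tilt(np.load(n+".npz")["d"]))
    p=np.load(n+".npz")["p"];m=(p.max(2)<60);m[:270]=0;m[:,:355]=0;m[:,390:]=0;print(blobs(m,30))
f=np.load("w3.npz");d,pos,R=f["d"],f["pos"],f["R"]
T=np.array(camera_params("wrist")["tool_from_camera"]);ax=R@T[:3,2]
for nm,uv in(("ptr",[(165,97),(185,95),(200,94)]),("bar",[(115,113),(150,111),(205,107)])):
    for u,v in uv:
        o,dd=wray([[u,v]],pos,R);print(nm,w2b(o+dd*(d[v,u]/(dd@ax))[:,None]).round(4))
w=np.load("w1.npz");d,pos,R=w["d"],w["pos"],w["R"];ax=R@T[:3,2]
for nm,uv in(("bar0 low..top",[(235,187),(235,191),(235,194),(235,198),(275,187),(275,194),(275,198)]),("ptr0",[(280,212),(280,217)])):
    for u,v in uv:
        o,dd=wray([[u,v]],pos,R);print(nm,w2b(o+dd*(d[v,u]/(dd@ax))[:,None]).round(4))
E
```

```text
side0 (array([-0.0037,  0.0003,  0.0951]), np.float64(1.0), np.float64(0.0012))
[([361, 280, 18, 16, 228], [369.92, 287.47])]
s3 (array([-0.0129, -0.1435,  0.0953]), np.float64(0.86), np.float64(0.0031))
[([362, 275, 18, 17, 226], [370.26, 282.88])]
ptr [[0.0346 0.1551 0.0727]]
ptr [[0.0351 0.1435 0.0737]]
ptr [[0.0352 0.1348 0.0759]]
bar [[0.0277 0.1897 0.0665]]
bar [[0.0272 0.1664 0.067 ]]
bar [[0.028  0.1338 0.0669]]
bar0 low..top [[0.0305 0.1854 0.0546]]
bar0 low..top [[0.0313 0.1851 0.0603]]
bar0 low..top [[0.0318 0.1849 0.0644]]
bar0 low..top [[0.028  0.1851 0.0665]]
bar0 low..top [[0.0302 0.145  0.0544]]
bar0 low..top [[0.0324 0.1455 0.0649]]
bar0 low..top [[0.0273 0.1453 0.0661]]
ptr0 [[0.0389 0.1423 0.0906]]
ptr0 [[0.0378 0.1424 0.0954]]
```

The estimates agree. Plate tilt is 0.14 rad, so the pointer centre is at about 67 mm. The bar top is 66.5 mm in both wrist views, so its centre is about 58.5 mm. The pointer is about 8.5 mm too high, so I'll lower the pad another 5.2 mm, hold and measure.

```bash
python3 - <<'E'
from h import *
move_l(np.r_[PL,.1090],feed=.02); sleep(.3)
s=sense();print(s["time_s"],s["position"],s["wrist_force"])
p,d=camera("wrist");np.savez("w4.npz",p=p,d=d,pos=s["position"],R=s["tcp_rot"]);cv2.imwrite("pics/w4.png",p[:,:,::-1])
pos,R=s["position"],s["tcp_rot"];T=np.array(camera_params("wrist")["tool_from_camera"]);ax=R@T[:3,2]
m=(p.max(2)<45);m[:80]=0;m[112:]=0;m[:,:150]=0;m[:,210:]=0;print(blobs(m,30))
v,u=np.where(m);o,dd=wray(np.c_[u,v],pos,R);P=w2b(o+dd*(d[v,u]/(dd@ax))[:,None])
k=(P[:,0]>.032)&(P[:,0]<.042)&(P[:,2]>.05);c=np.polyfit(P[k,1],P[k,2],1);print("ptr top fit",c,k.sum(),"tip centre",np.polyval(c,.163)-.004)
p,d=camera("side");np.savez("s4.npz",p=p,d=d);print(tilt(d))
E
```

```text
9.0333 [ 0.5171181  -0.08297298  0.10947332] [-3.2661606   0.97175312 11.51111878]
[([158, 88, 52, 14, 534], [183.88, 94.69])]
ptr top fit [-0.19155755  0.0949276 ] 532 tip centre 0.059703714849399625
(array([-0.0098, -0.1886,  0.0953]), np.float64(0.91), np.float64(0.0029))
```

View pics/w4.png

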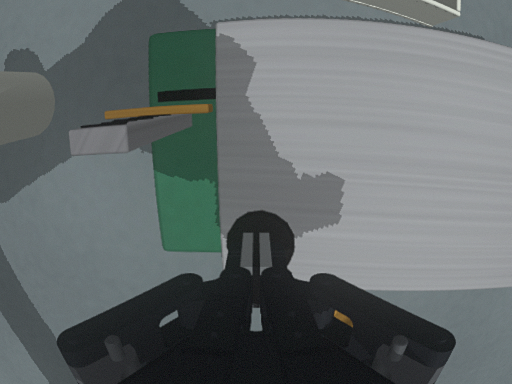

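The wrist view shows the pointer at (187,96) lying along the bar at (158,111). The tip centre is about 59.5 mm against the bar's 58.5 mm, well within 8 mm, with 11.5 N on the pad. Next I'll hold, release, back away and check.

```bash
python3 - <<'E'
from h import *
sleep(2.4)
s=sense();print(s["time_s"],s["position"],s["wrist_force"])
p,d=camera("side");print("hold end",tilt(d))
move_l(np.r_[PL,.134],feed=.03); move_l(np.r_[PL,.28],feed=.12)
movep([.42,.1,.36],att(0)); sleep(.5)
s=sense();print(s["time_s"],s["position"],s["wrist_force"])
for n in("top","side"):
    p,d=camera(n);p0=np.load(n+"0.npz")["p"]
    cv2.imwrite(f"pics/{n}5.png",p[:,:,::-1])
    if n=="side": print("final",tilt(d))
    df=np.abs(p.astype(int)-p0).max(2)>40;print(n,blobs(df,25))
E
```

```text
11.5333 [ 0.51712326 -0.08296214  0.10945954] [-4.31895561  2.7111892  11.54578085]
hold end (array([-0.0102, -0.19  ,  0.0952]), np.float64(0.9), np.float64(0.003))
15.325 [0.42009918 0.09978478 0.35990231] [-0.13956095  0.74826034 -0.39948596]
top [([209, 228, 56, 56, 707], [237.23, 248.92]), ([265, 235, 15, 36, 182], [273.31, 251.34]), ([209, 257, 12, 33, 110], [213.31, 274.25]), ([278, 298, 33, 74, 458], [294.33, 335.58]), ([0, 305, 50, 40, 1174], [20.05, 326.47]), ([234, 311, 18, 35, 238], [241.12, 330.29]), ([0, 356, 38, 28, 544], [12.33, 374.08]), ([280, 358, 18, 5, 52], [288.6, 359.67])]
final (array([-0.0033, -0.0005,  0.0951]), np.float64(1.0), np.float64(0.0012))
side [([115, 17, 9, 19, 41], [118.73, 26.1]), ([120, 39, 73, 108, 3949], [154.62, 89.05]), ([21, 135, 65, 53, 1549], [51.33, 161.06]), ([38, 187, 59, 159, 4071], [68.72, 252.32]), ([0, 312, 14, 6, 57], [5.75, 314.47]), ([17, 317, 20, 24, 64], [26.97, 327.73]), ([1, 320, 14, 16, 52], [5.73, 325.85]), ([6, 324, 17, 13, 72], [11.82, 328.21]), ([0, 348, 4, 28, 63], [0.87, 363.56]), ([3, 352, 14, 32, 109], [7.95, 369.68])]
```

View pics/top5.png

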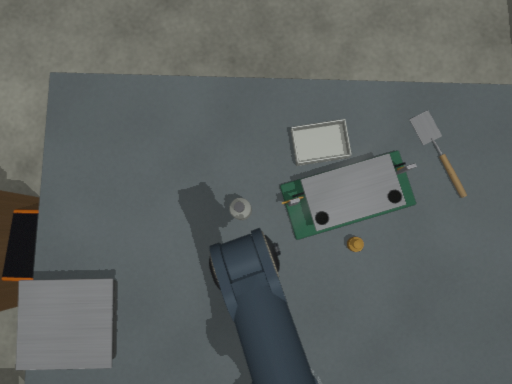

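View pics/side5.png

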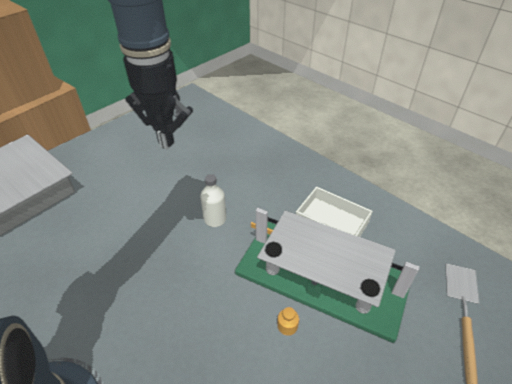

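The plate is level again. The weight, tub, bottle and spatula are where they started, since the image differences only come from the arm and its shadow. The arm is clear of everything, so I'm handing in.

```bash
python3 -c "
from rig import *
finish_job()"
```

```text
the job is handed in; nothing more can be done
```

I pressed the left pad down to the brass bar with the closed fingertips, held it, released it and handed the job in at about 15 s. The bar was on the left upright; the right one only had the round screw.

- **Hold:** the left pointer stayed level with the bar for over 2.4 s, with about 11.5 N on the pad. Its tip centre measured about 59–60 mm high, against about 58.5 mm for the bar centre. Two methods agreed on this: wrist depth and a fit of the plate tilt (0.19 rad).
- **After release:** the plate read level, with a tilt of −0.0005 rad. Comparing the final pictures with the first ones, nothing had changed except the arm and its shadow, so the weight, tub, bottle and spatula had not moved. The arm was clear of everything.
- **Disagreements:** early bar height readings ranged from 56 to 60 mm. The wrist camera read the pointer about 1.5–2 mm too high, and one rough pad position from the tilted wrist view was about 8 mm off. I took the pad position from the top camera instead. No check failed.

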